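# Hang the draw plate on the drop-flap peg

### The job

Take the steel draw plate out of its slotted wooden block and hang it by its eye on the peg of the grey stand: feel how high the peg is set, push the eye in past the little red flap until the plate is home against the head and the flap has dropped behind it. Then, still holding it, draw the plate back and tug it lightly against the flap (about 5 N) to prove it is locked, and let go so that it hangs free. Never force the stand (15 N at most) and leave the other things on the bench alone.

Things in the scene. Friction and masses are not known exactly. Their poses are not given: they have to be found in the camera images.
- draw_plate: Bright steel draw plate 5 mm thick (x), 56 wide (y), 96 high (z), about 0.2 kg, rows of dark holes, wooden handle on top to z = 129 mm. Origin: centre of its bottom edge. It stands upright in the wooden block, solid up to z = 70 mm, hanging eye above. Either face may face the stand.
- plate_eye (a point): Centre of the plate's hanging eye, 79 mm above its bottom edge: a rectangular through-hole along x, 26 mm wide (y), 18 mm high (edges 9 mm above and below this point). Plate axes.
- plate_handle (a point): Centre of the dark wooden handle, 33 mm straight above the eye's centre: a block 16 mm (plate x) by 22 mm (plate y), 34 mm high, gripped from above across either pair of sides.
- plate_block: Light wooden block fixed to the board, 56 x 90 mm, 28 mm high; origin at the centre of its underside. Its slot runs along y, 6.6 mm wide, 60 long, 18 deep (floor at z = 10 mm): lift the plate straight up by more than 18 mm.
- peg_stand: Fixed stand, grey foot 85 x 95 x 12 mm. Origin on the board under the post axis. A level steel peg, 10 mm diameter, points from the aluminium head along the stand's -x (to the robot) at y = 0. Head front face at x = -12 mm (plate home: eye centre at -14.5 mm); rounded peg tip at x = -46 mm. Head 44 mm wide, top 8 mm above the peg's axis, underside 14 mm below.
- tube_top (a point): Top of the dark clamp tube (25 mm across, 113 mm above the board) on the post axis; fixed. The telescopic post above it was clamped at an unmeasured height: the peg's axis is anywhere from 146 to 190 mm above the board. It is not reported and must be found by touch or sight. The post holds firm under pushes up to 15 N.
- flap (a joint): Angle (rad) of the red gravity flap, 17 x 10 x 4 mm, 20 g, pinned in the peg at the stand's x = -35 mm, 3 mm below its axis. 0 = hanging on its stop, end 20 mm below the axis; it swings only inwards and up, to 1.3. The lower edge of an eye pushed in lifts it (under 1 N); it drops once the plate's outer face is about 15 mm past the pin.
- gate (a point): Point fixed to the stand at the flap pin's x, y, at 168 mm height (mid of the peg's possible heights, NOT its true height). The eye passes freely with its top edge 0 to 4 mm above the peg's top; higher, its lower edge jams on the flap. A plate drawn back against the dropped flap stops with its eye's centre about 6 mm inward of the pin.
- tester_dock: Bystander: black tester in its dock, 62 x 124 x 57 mm, origin under its centre.
- ring_box: Bystander: dark red ring box, 61 x 52 x 41 mm, origin under its centre.
- tweezers: Bystander: steel tweezers lying, 12 x 124 x 9 mm, origin under the centre.
- loupe: Bystander: folding loupe lying, 22 x 33 x 12 mm, origin under the centre.
Things that resemble listed ones, but are neither listed nor needed, are in the scene too. Several things have the shape of the draw_plate; the one meant has the colours described above.

How it is judged (in metres and radians):
On the way, in this order (a step that is already met when the one before it is completed fails the run):
1. the draw plate is lifted clear of its block (z of plate_eye in the frame of plate_block above 0.115 m), for 0.1 s.
2. the eye is on the peg, the plate home against the head (within 3 mm) and the flap down behind it (x of plate_eye in the frame of peg_stand between -0.0175 and -0.008 m and y of plate_eye in the frame of peg_stand between -0.012 and 0.012 m and z of plate_eye in the frame of peg_stand between 0.136 and 0.195 m and value of joint flap below 0.15 rad), for 0.2 s.
3. the plate is tugged back against the dropped flap, with a force of 3 N or more on the stand (x of plate_eye in the frame of peg_stand between -0.034 and -0.0255 m and y of plate_eye in the frame of peg_stand between -0.012 and 0.012 m and z of plate_eye in the frame of peg_stand between 0.136 and 0.195 m and value of joint flap below 0.15 rad and contact force between draw_plate and peg_stand above 3 N), for 0.1 s.
At the end, for the whole second after the job is handed in: The draw plate hangs still and upright (within 14 degrees) on the peg, its eye between the flap and the head, the flap hanging down (within 0.15 rad) in front of it, carried by the stand and not held (x of plate_eye in the frame of peg_stand between -0.033 and -0.008 m and y of plate_eye in the frame of peg_stand between -0.012 and 0.012 m and z of plate_eye in the frame of peg_stand between 0.136 and 0.195 m and value of joint flap below 0.15 rad and angle between plate_eye's own z axis and vertical below 0.25 rad and linear speed of draw_plate below 0.05 m/s and contact force between draw_plate and peg_stand above 0.5 N); the robot touches nothing.
It fails at once if the plate is forced against the stand with more than 15 N (contact force between draw_plate and peg_stand above 15 N).
It fails at once if the robot itself presses the stand with more than 15 N (contact force between any of the arm, the fingers and peg_stand above 15 N).
It fails at once if another thing on the bench is shifted by more than 3 cm (distance of any of tester_dock, ring_box, tweezers, loupe from where it was at the start of the episode above 0.03 m).
It also fails if it takes over 64 s, if anything falls off the work surface, if the arm or the gripper's body presses on something with over 40 N, if the wrist force passes 120 N, or if a joint passes its speed limit or range.

### The arm

A 6-joint arm with a two-finger parallel gripper is mounted at the origin on a cart in front of the work surface, level with it; the furniture and walls round the work are solid. World frame = base frame: x ahead of the robot, y to its left, z up, the work surface at z = 0. Lengths are in mm, angles in rad, forces in N, time in s.
With the tool pointing down it reaches from about 275 to 750 mm from the base axis. Payload 10.2 kg.
Tool frame: the origin (TCP) lies at the very end of the fingers, on their centre line; the grasp point (between the pads) lies 19 mm behind it; x points along the fingers, y is the direction in which the jaws open and shut, and the axes are right-handed (so a half turn about x gives the same grasp; the last joint's range is limited). The gripper opens to 85 mm and grips with 20 to 120 N. Pads are 22 mm wide; open, the fingers measure 114 mm over their backs; the gripper's body (76 mm by 85 mm) begins 54 mm behind the grasp point. The pads swing forward as they close: fully open they stand 13 mm farther back than shut.
Start: joints at [-1.343, 0.313, 1.498, -0, 1.331, -0.223], TCP at [228.724, -472.564, 198.294] pointing down, gripper open.
Joint ranges: [-2.94, 2.94], [-0.97, 2.17], [0.19, 2.56], [-1.23, 4.37], [0.02, 3.11], [-2.88, 2.88]. Speed limits (rad/s): [2.39, 2.39, 3.01, 3.14, 3.14, 3.14].

### API

Orientations are given as a unit quaternion [w, x, y, z].
In Python, from rig import ctrl, viewer, order gives the robot as it stands. The module is installed in compiled form; this text tells all that it offers.
- The arm moves only by the tool carry_out, never from a script. Its argument "deltas" is a list of rows, each a list of 7 numbers: the gripper command: -1 is fully open, 1 is shut, values between are in proportion, then the shift along the tool's x, y, z in mm, then the turn, a rotation vector about the tool's x, y, z in degrees. A call has exactly 5 rows; each row is the pose to reach, as a shift and turn from the pose commanded when the call began, along the tool's axes at that moment; what a row does not reach only later rows make up. A row lasts 1/8 s, in which the tool goes at most 62.5 mm and 10.7 degrees, less where a joint would pass 70% of its speed; a pose out of reach is approached as far as the arm can. A call with a gripper value outside its range is refused whole. The fingers move at their own pace and stop on an object; "newtons" is the grip in N (left out, the last holds). Time passes only in rows, so rows that repeat a pose let the fingers close, or fill a call up. It gives the time, the measured TCP pose, the force and the opening at its end, in the units of the state.
- ctrl.sense(): the state, without advancing time (a new reading comes with each control period).
- viewer.capture(name): name is "scene" or "side" or "wrist"; returns the picture (480x640x3 uint8, red, green, blue); there is no depth.
- viewer.calibration(name): a dict with "fx", "fy", "cx", "cy" (pixels), "xyz" and "attitude" of the camera in the world; the wrist camera has in their place "T_tool_cam" (4x4, takes a point from camera to tool coordinates, whose origin is the TCP and whose axes are the tool frame's). Camera axes: x right, y down, z forward; pixel columns grow to the right and rows downward; lengths in mm; the calibration is good to about 2 mm. A picture is of the moment at which its call begins: read the wrist's pose just before it. calibration takes no time and is no camera call.
- order.finish_job(): hands the job in, once; it reports no verdict.
The state is a dict: "time_s": time; "joints": joint angles; "dq": joint speeds; "tau": joint torques, N m; "eef_pos": TCP position; "ee_rot": TCP orientation; "force": force on the tool from outside, world axes, zero at the start; "wrist_torque": the same for the moment, N m; "grip_width": opening from 0.0 (shut) to 1.0 (fully open).
Only numpy, scipy, OpenCV 4.12 (cv2) and the standard library are available. Lean on these libraries where they do the work, as an engineer would, in place of code of your own. Each camera call takes 0.05 s, during which the arm holds its last target. There are 200 camera calls.

## Working session

There is one attempt and no reset: what is moved stays moved. The work goes in short steps, Python scripts to look and compute and a tool call to move; the robot and the scene stay as the last step left them, time stands still between calls to the robot, and variables do not carry over. Pictures are saved under pics/ and viewed, about 8 in all and at most 12, crops included, and the job is handed in when it is done.

Besides the shell and the picture viewer there is one more tool, called after "Call:" by a JSON object that holds its "op" and its "data", one argument or row to a line. carry_out: Moves the arm, as the interface text tells. Its arguments: {"type":"object","properties":{"deltas":{"type":"array"},"newtons":{"type":"number"}},"required":["deltas"]}

```bash
mkdir -p pics
python3 - <<'E'
from rig import ctrl, viewer
import cv2,numpy as np
s=ctrl.sense();print(s)
for n in("scene","side","wrist"):
    print(n,viewer.calibration(n))
    cv2.imwrite(f"pics/{n}0.png",viewer.capture(n)[:,:,::-1])
E
```

```text
{'time_s': 0.0, 'joints': array([-1.34341072e+00,  3.13446273e-01,  1.49846123e+00, -2.51949777e-05,
        1.33098972e+00, -2.23402086e-01]), 'dq': array([-0.00048894, -0.00087334,  0.00064778, -0.00035701,  0.00032426,
       -0.00376306]), 'tau': array([-1.18155749e-03, -4.12270439e+01, -2.59742814e+01, -2.34038289e-04,
        4.19832679e-03, -9.98106600e-06]), 'eef_pos': array([ 228.63973747, -472.25671382,  197.72792202]), 'ee_rot': array([-0.1575723 , -0.68921115, -0.15849473,  0.68923029]), 'force': array([-0.03046881, -0.46516461, -1.1567513 ]), 'wrist_torque': array([0.0143494 , 0.00563241, 0.03006782]), 'grip_width': 1.0015984514990641}
scene {'fx': 532.2357542082111, 'fy': 532.2357542082111, 'cx': 317.790226184242, 'cy': 233.89159291984242, 'xyz': array([-30.06409934, 589.79984718, 793.56045874]), 'attitude': array([ 0.17471581, -0.33118528,  0.82683881, -0.4196764 ])}
side {'fx': 480.7347149660486, 'fy': 480.7347149660486, 'cx': 324.12457222098055, 'cy': 231.68462496401227, 'xyz': array([ 172.59768156, -827.87029949,  851.71422794]), 'attitude': array([-0.40908357,  0.87545575, -0.23160464,  0.11219252])}
wrist {'fx': 432.4091528140073, 'fy': 432.4091528140073, 'cx': 323.1953380849746, 'cy': 240.89485306209286, 'T_tool_cam': array([[-2.63100640e-05, -2.79222250e-01,  9.60226502e-01,
        -1.75352592e+02],
       [ 1.00000000e+00, -1.11036769e-05,  2.41710371e-05,
        -7.87973232e-01],
       [ 3.91295349e-06,  9.60226502e-01,  2.79222250e-01,
        -7.17963366e+01],
       [ 0.00000000e+00,  0.00000000e+00,  0.00000000e+00,
         1.00000000e+00]])}
```

View pics/scene0.png

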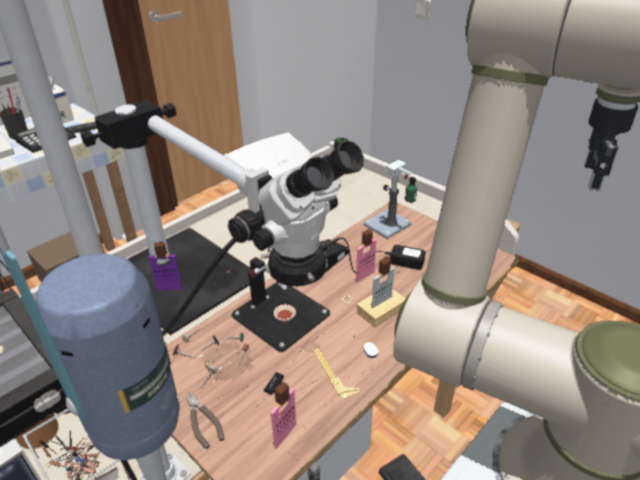

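View pics/side0.png

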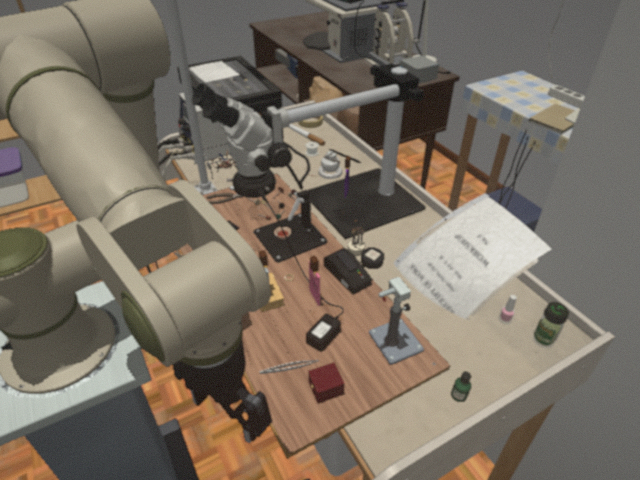

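Scene: candidates are the grey plate in the light block (383,285), pink ones at (367,258) and (285,415), and purple at (165,270). I choose the grey steel one in the wooden block. The stand is at (393,200) in scene and (397,320) in side. Next, a close crop.

```bash
cat > h.py <<'E'
import numpy as np,cv2
from scipy.spatial.transform import Rotation as R
from rig import ctrl,viewer
def cam(n,s=None):
    c=viewer.calibration(n)
    if n!="wrist":
        w,x,y,z=c["attitude"];return c,R.from_quat([x,y,z,w]).as_matrix(),np.array(c["xyz"])
    w,x,y,z=s["ee_rot"];Rt=R.from_quat([x,y,z,w]).as_matrix();T=c["T_tool_cam"]
    return c,Rt@T[:3,:3],Rt@T[:3,3]+s["eef_pos"]
def ray(C,uv):
    c,Rm,p=C;d=Rm@np.array([(uv[0]-c["cx"])/c["fx"],(uv[1]-c["cy"])/c["fy"],1]);return p,d/np.linalg.norm(d)
def onz(C,uv,z):
    p,d=ray(C,uv);return p+d*(z-p[2])/d[2]
def two(C1,u1,C2,u2):
    p,d=ray(C1,u1);q,e=ray(C2,u2)
    t=np.linalg.lstsq(np.c_[d,-e],q-p,rcond=None)[0];a=p+t[0]*d;b=q+t[1]*e
    return (a+b)/2,np.linalg.norm(a-b)
def proj(C,P):
    c,Rm,p=C;v=Rm.T@(np.array(P)-p);return np.array([c["fx"]*v[0]/v[2]+c["cx"],c["fy"]*v[1]/v[2]+c["cy"]])
E
python3 - <<'E'
import cv2,numpy as np
a=cv2.imread('pics/scene0.png');b=cv2.imread('pics/side0.png')
def cr(i,x,y):
    c=cv2.resize(i[y:y+75,x:x+100],(400,300),interpolation=cv2.INTER_CUBIC)
    for k in range(0,100,20):cv2.putText(c,str(x+k),(k*4,10),0,.35,(0,255,255));cv2.line(c,(k*4,0),(k*4,5),(0,255,255))
    for k in range(0,75,15):cv2.putText(c,str(y+k),(0,k*4+4),0,.35,(0,255,255))
    return c
cv2.imwrite('pics/c1.png',np.vstack([np.hstack([cr(a,335,255),cr(a,345,160)]),np.hstack([cr(b,350,285),cr(b,225,240)])]))
from h import *
S=cam("scene");D=cam("side")
print(onz(S,(381,310),28),onz(S,(385,232),12),onz(D,(396,343),12),two(S,(397,164),D,(400,285)))
E
```

```text
[431.2634534  -62.30909387  28.        ] [ 607.61268431 -301.65913708   12.        ] [ 627.92152854 -354.31108797   12.        ] (array([ 620.92968983, -345.44600778,  183.51905365]), np.float64(3.305321182839583))
```

View pics/c1.png

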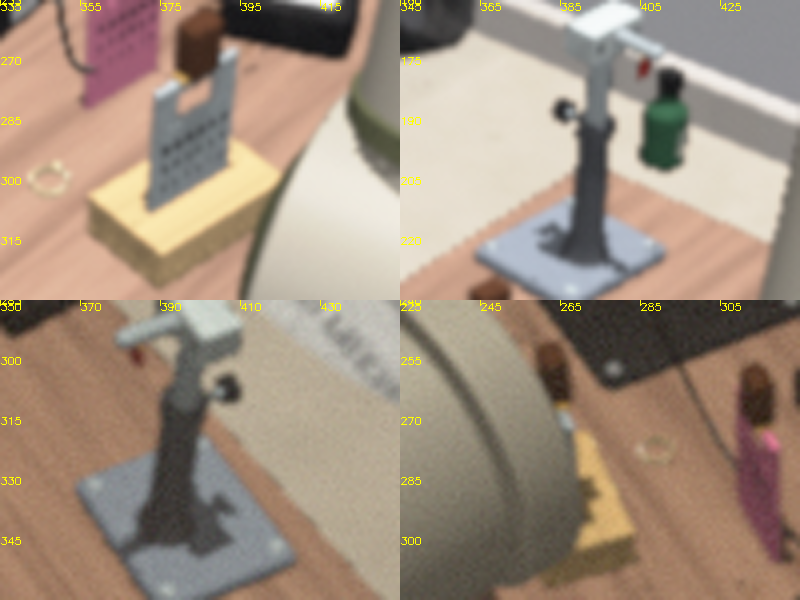

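The crop confirms the grey holed plate with brown handle standing in the light block. It also shows the stand with its peg, and the red flap below it at scene (406,177) and side (384,299).

Run:
```python
from h import *
np.set_printoptions(precision=1,suppress=True)
S=cam("scene");D=cam("side")
print("foot S",[onz(S,u,12)[:2] for u in[(364,223),(388,210),(411,221),(387.5,234.5)]])
print("foot D",[onz(D,u,12)[:2] for u in[(369.5,331.8),(401,320),(423.5,348.8),(392.5,360)]])
for n,a,b in[("tip",(410.5,172),(380,294.5)),("pegroot",(399,168),(395,290.5)),("flap",(406,177),(384,299)),("tube",(393.5,191),(395.5,310)),
 ("handletop",(385,258.5),(262.5,251))]:print(n,*two(S,a,D,b))
print("block S",[onz(S,u,28)[:2] for u in[(357.5,304),(375.75,317.5),(405.5,299.5),(394,289)]])
# plate: bottom edge of face at block top, scene
print("plate base",[onz(S,u,28)[:2] for u in[(372.5,307.5),(392,296)]], "top",[onz(S,u,106)[:2] for u in[(373.5,278),(393,269)]],onz(S,(385,258.5),139))
```

```text
foot S [array([ 671.5, -296.1]), array([ 664. , -386.3]), array([ 588.9, -385.8]), array([ 596.5, -297.5])]
foot D [array([ 595.3, -301.5]), array([ 675.3, -308.8]), array([ 669.6, -395.2]), array([ 595.9, -385.6])]
tip [ 577.9 -342.4  178.4] 0.8199693121020349
pegroot [ 612.1 -344.9  174.6] 0.6182017028646473
flap [ 589.  -342.7  160.4] 0.41430118089287876
tube [ 622.1 -342.7  108.7] 2.1998620565297315
handletop [448.  -83.6 142.2] 2.6858406746728685
block S [array([477.7, -42.9]), array([425.5, -38.2]), array([ 413.6, -121.9]), array([ 451. , -131.6])]
plate base [array([448.5, -56.1]), array([ 440.7, -111.2])] top [array([451.1, -56.3]), array([ 440.1, -104.7])] [448.7 -86.4 139. ]
```

```bash
cat >> h.py <<'E'
def Rq(s):
    w,x,y,z=s["ee_rot"];return R.from_quat([x,y,z,w]).as_matrix()
def todelta(s,P,yaw):
    """tool down, tool y along world direction yaw(deg); returns shift,rotvec deg in tool axes"""
    a=np.radians(yaw);x=np.array([0,0,-1.]);best=None
    for k in(0,np.pi):
        y=np.array([np.cos(a+k),np.sin(a+k),0]);G=np.c_[x,y,np.cross(x,y)]
        r=np.degrees(R.from_matrix(Rq(s).T@G).as_rotvec())
        if best is None or np.linalg.norm(r)<np.linalg.norm(best):best=r
    return Rq(s).T@(np.array(P)-s["eef_pos"]),best
E
python3 - <<'E'
from h import *
np.set_printoptions(precision=1,suppress=True)
s=ctrl.sense();print(Rq(s))
S=cam("scene");D=cam("side")
print("pink",two(S,(367,238),D,(314.5,260)), onz(D,(320,303),0),onz(D,(311,290),0))
print("scope base",onz(S,(295,278),0),"scopehead",onz(S,(262,232),120))
for a in(-8,82):print(todelta(s,[400,-84,300],a))
E
```

```text
[[-0.   0.4 -0.9]
 [ 0.  -0.9 -0.4]
 [-1.  -0.  -0. ]]
pink (array([ 543.5, -142. ,  115.5]), np.float64(9.15126286171071)) [ 547.5 -166.3   -0. ] [ 549.  -119.3    0. ]
scope base [655.6 -33.4   0. ] scopehead [714.1   3.7 120. ]
(array([-101.8, -275. , -323.4]), array([-56.2,  -0. ,   0. ]))
(array([-101.8, -275. , -323.4]), array([33.8,  0. ,  0.1]))
```

Call:
{"op": "carry_out", "data": {
  "deltas": [
    [-0.2, -20, -32, -46, -8, 0, 0],
    [-0.2, -40, -64, -92, -16, 0, 0],
    [-0.2, -60, -96, -138, -24, 0, 0],
    [-0.2, -70, -128, -184, -32, 0, 0],
    [-0.2, -80, -160, -230, -40, 0, 0]
  ],
  "newtons": 60
}}

```text
time_s: 0.78
eef_pos: [366.6, -226.6, 278.7]
ee_rot: [0.386, 0.593, 0.385, -0.593]
force: [1.8, -0.1, -0.5]
grip_width: 0.601
```

Run:
```python
from h import *
np.set_printoptions(precision=1,suppress=True)
s=ctrl.sense();print(s["time_s"],s["eef_pos"],s["joints"],todelta(s,[447,-84,280],-8))
```

```text
0.775 [ 366.6 -226.6  278.7] [-0.8  0.1  1.6  0.   1.5 -0.4] (array([  -1.3,   15.7, -163. ]), array([-15.9,   0. ,  -0. ]))
```

Call:
{"op": "carry_out", "data": {
  "deltas": [
    [-0.2, 0, 4, -45, -8, 0, 0],
    [-0.2, 0, 9, -90, -16, 0, 0],
    [-0.2, -1, 14, -140, -16, 0, 0],
    [-0.2, -1, 16, -163, -16, 0, 0],
    [-0.2, -1, 16, -163, -16, 0, 0]
  ]
}}

```text
time_s: 1.4
eef_pos: [447.6, -85.1, 279.0]
ee_rot: [-0.464, -0.534, -0.464, 0.534]
force: [0.2, 0.1, -0.7]
grip_width: 0.602
```

Run:
```python
from h import *
s=ctrl.sense();im=viewer.capture("wrist");print(s["eef_pos"],s["ee_rot"],s["force"])
cv2.imwrite("pics/w1.png",im[:,:,::-1])
C=cam("wrist",s);print([proj(C,p) for p in[(447,-84,139),(447,-84,28)]])
```

```text
[447.5904239  -85.14400565 279.04687981] [-0.46358425 -0.53367684 -0.46398159  0.53385368] [ 0.15652746  0.10050293 -0.6939634 ]
[array([321.94731786, 214.30007948]), array([322.36474226, 189.72339177])]
```

View pics/w1.png

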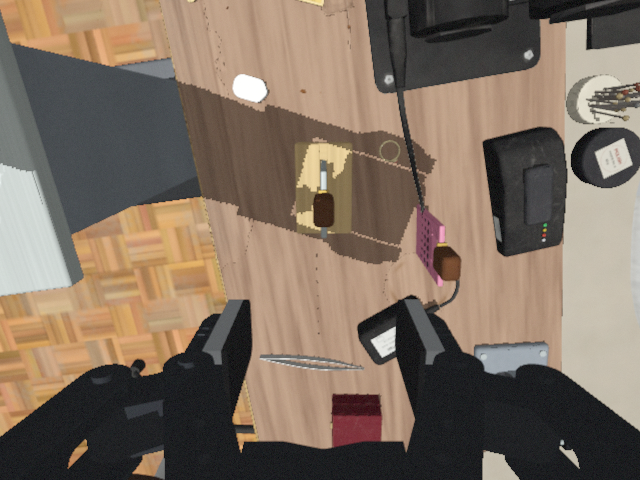

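The wrist view shows the block upright at (297–352,142–233), the handle at (313–334,192–227) and the plate edges on column 324, so the yaw is right. The tester (395,330), tweezers (310,362) and red box (357,420) lie away from it.

Run:
```python
from h import *
np.set_printoptions(precision=2,suppress=True)
s=ctrl.sense();C=cam("wrist",s);S=cam("scene");D=cam("side")
im=cv2.imread("pics/w1.png");h=cv2.cvtColor(im,cv2.COLOR_BGR2HSV)
r=np.s_[180:240,300:350];sub=im[r].astype(int)
m=((sub[...,2]<110)&(sub[...,2]>sub[...,0]+12)&(sub.sum(2)<170)).astype(np.uint8)
n,l,st,ce=cv2.connectedComponentsWithStats(m);k=1+st[1:,4].argmax();print(st[k]+[300,180,0,0,0])
x,y,w,hh,_=st[k];ys,xs=np.where(l==k)
col=300+(x+x+w-1)/2
for z in(139,):print(onz(C,(col,214.5),z))
print("bottom of top face",onz(C,(col,180+y+hh-1),139))
print(two(C,(col,215),S,(385,258.5)))
for u in[(297,142),(352,144),(351,233),(295,232)]:print(onz(C,u,28))
print("plate ends",onz(C,(324,160),106),onz(C,(324.5,237),106))
for z in (12,):
    print([onz(C,u,z) for u in[(474,344),(549,342)]])
```

```text
[313 193  21  34 631]
[447.42 -85.17 139.  ]
bottom of top face [446.17 -93.93 139.  ]
(array([447.55, -85.1 , 140.39]), np.float64(0.38707654093429167))
[429.02 -35.69  28.  ]
[481.22 -45.02  28.  ]
[ 469.32 -133.1    28.  ]
[ 412.85 -124.01   28.  ]
plate ends [453.37 -48.71 106.  ] [ 444.85 -111.78  106.  ]
[array([ 592.89, -287.94,   12.  ]), array([ 677.81, -297.4 ,   12.  ])]
```

Call:
{"op": "carry_out", "data": {
  "deltas": [
    [-0.2, 50, 0, 0, 0, 0, 0],
    [-0.2, 100, 0, -0.5, 0, 0, 0],
    [-0.2, 140, 0, -0.5, 0, 0, 0],
    [-0.2, 170, 0, -0.5, 0, 0, 0],
    [-0.2, 170, 0, -0.5, 0, 0, 0]
  ]
}}

```text
time_s: 2.08
eef_pos: [446.1, -86.2, 108.0]
ee_rot: [-0.461, -0.534, -0.464, 0.535]
force: [1.1, 0.4, 0.7]
grip_width: 0.601
```

Call:
{"op": "carry_out", "data": {
  "deltas": [
    [1, 0, 0, 0, 0, 0, 0],
    [1, 0, 0, 0, 0, 0, 0],
    [1, 0, 0, 0, 0, 0, 0],
    [1, 0, 0, 0, 0, 0, 0],
    [1, 0, 0, 0, 0, 0, 0]
  ],
  "newtons": 60
}}

```text
time_s: 2.7
eef_pos: [447.5, -85.7, 109.4]
ee_rot: [0.463, 0.534, 0.463, -0.534]
force: [0.2, -0.0, -0.6]
grip_width: -0.0
```

The gripper shut to 0, so I need to look.

Run:
```python
from h import *
s=ctrl.sense();w=viewer.capture("wrist");sc=viewer.capture("scene");sd=viewer.capture("side");print(s["eef_pos"],s["force"],s["grip_width"])
a=cv2.resize(w[:,:,::-1],(400,300))
c=lambda i,x,y:cv2.resize(i[y:y+75,x:x+100,::-1],(400,300))
cv2.imwrite("pics/c2.png",np.vstack([np.hstack([a,cv2.resize(w[240:480,160:480,::-1],(400,300))]),np.hstack([c(sc,335,245),c(sd,225,230)])]))
```

```text
[447.48088273 -85.67017587 109.40763143] [ 0.23663481 -0.03048853 -0.61869242] -0.00028586150897755736
```

View pics/c2.png

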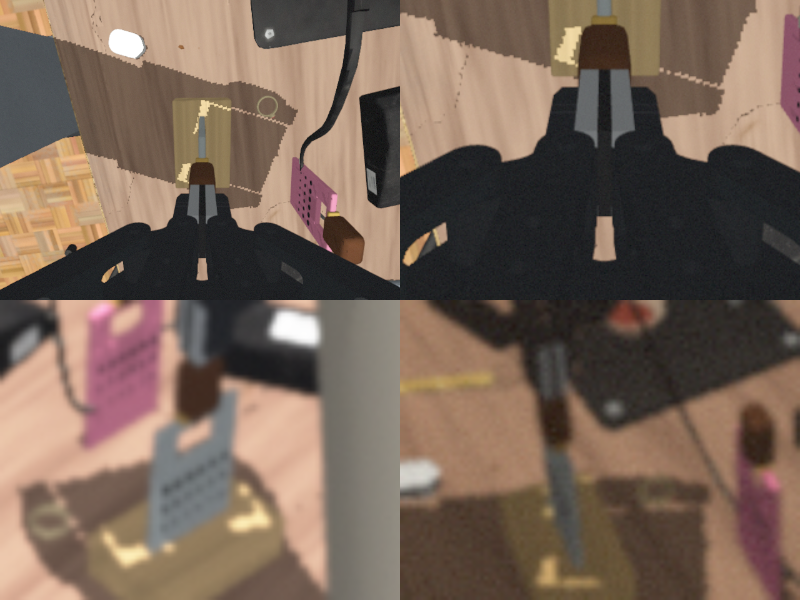

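Run:
```python
from h import *
np.set_printoptions(precision=1,suppress=True)
s=ctrl.sense();S=cam("scene");D=cam("side");C=cam("wrist",s)
for z in(109,128,139,150):
  P=[447.5,-85.7,z];print(z,proj(S,P),proj(D,P),proj(C,P))
print(proj(C,[447.5,-84.5,139]),proj(C,[447.5,-73.5,139]))
```

```text
109 [384.3 270.7] [263.4 263.1] [322.6 287.1]
128 [384.9 263.3] [262.8 256.8] [322.6 305.5]
139 [385.3 258.9] [262.4 253.2] [322.5 318. ]
150 [385.6 254.5] [262.  249.4] [322.4 332.4]
[322.  315.1] [317.7 287.7]
```

All three cameras place the fingertips near z ≈ 138, about 28 mm above the reported TCP, so the jaws shut just over the handle's top. I'll open, go down 27 mm more and grip again.

Call:
{"op": "carry_out", "data": {
  "deltas": [
    [-0.2, -5, 0, 0, 0, 0, 0],
    [-0.2, -5, 0, 0, 0, 0, 0],
    [-0.2, -5, 0, 0, 0, 0, 0],
    [-0.2, -5, 0, 0, 0, 0, 0],
    [-0.2, -5, 0, 0, 0, 0, 0]
  ]
}}

```text
time_s: 3.48
eef_pos: [447.4, -85.7, 114.2]
ee_rot: [-0.463, -0.534, -0.463, 0.534]
force: [-0.1, 0.6, -0.5]
grip_width: 0.6
```

Call:
{"op": "carry_out", "data": {
  "deltas": [
    [-0.2, 10, 0, 0, 0, 0, 0],
    [-0.2, 20, 0, -1, 0, 0, 0],
    [-0.2, 28, 0, -1, 0, 0, 0],
    [-0.2, 32, 0, -1, 0, 0, 0],
    [-0.2, 32, 0, -1, 0, 0, 0]
  ]
}}

```text
time_s: 4.1
eef_pos: [447.5, -84.7, 82.1]
ee_rot: [-0.463, -0.534, -0.463, 0.534]
force: [-0.1, 0.0, 0.2]
grip_width: 0.6
```

Call:
{"op": "carry_out", "data": {
  "deltas": [
    [0.9, 0, 0, 0, 0, 0, 0],
    [0.9, 0, 0, 0, 0, 0, 0],
    [0.9, 0, 0, 0, 0, 0, 0],
    [0.9, 0, 0, 0, 0, 0, 0],
    [0.9, 0, 0, 0, 0, 0, 0]
  ],
  "newtons": 40
}}

```text
time_s: 4.72
eef_pos: [447.8, -84.8, 82.7]
ee_rot: [0.463, 0.534, 0.463, -0.534]
force: [-0.8, -0.4, 6.3]
grip_width: 0.179
```

Run:
```python
from h import *
s=ctrl.sense();w=viewer.capture("wrist");sc=viewer.capture("scene");sd=viewer.capture("side");print(s["time_s"],s["eef_pos"],s["force"],s["grip_width"])
c=lambda i,x,y:cv2.resize(i[y:y+75,x:x+100,::-1],(400,300))
cv2.imwrite("pics/c3.png",np.vstack([np.hstack([c(sc,335,245),c(sd,225,230)]),cv2.resize(w[240:390,220:420,::-1],(400,300)).repeat(1,0) if 0 else np.hstack([cv2.resize(w[200:350,220:420,::-1],(400,300)),cv2.resize(w[:,:,::-1],(400,300))])]))
```

```text
4.725 [447.83938766 -84.82343473  82.65122295] [-0.75845517 -0.35308958  6.32628565] 0.1787795082111339
```

View pics/c3.png

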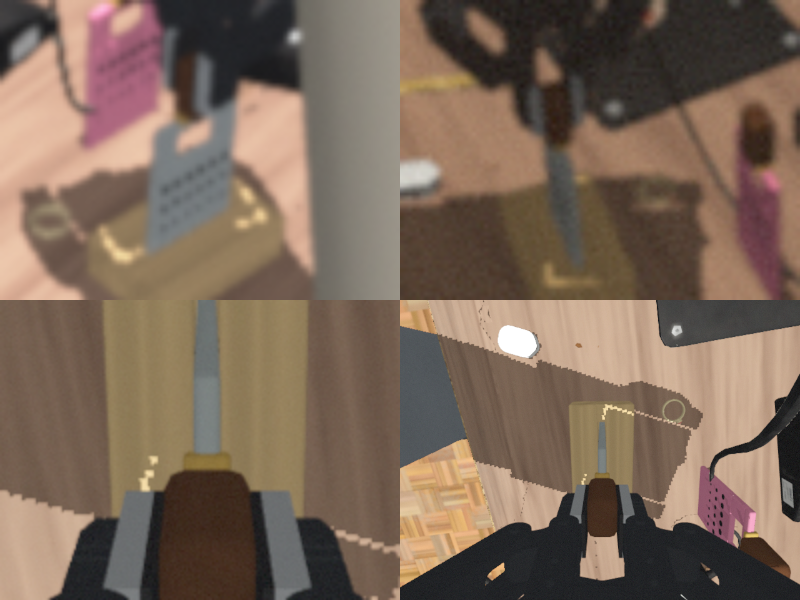

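Now gripped: width 15 mm, with the pads on both sides of the handle. Lifting.

Call:
{"op": "carry_out", "data": {
  "deltas": [
    [0.9, -10, 0, 0, 0, 0, 0],
    [0.9, -25, 0, 0, 0, 0, 0],
    [0.9, -50, 0, 0, 0, 0, 0],
    [0.9, -80, 0, 0, 0, 0, 0],
    [0.9, -110, 0, 0, 0, 0, 0]
  ],
  "newtons": 60
}}

```text
time_s: 5.5
eef_pos: [447.2, -84.5, 193.3]
ee_rot: [-0.463, -0.534, -0.463, 0.534]
force: [-0.6, -0.2, -1.9]
grip_width: 0.175
```

Call:
{"op": "carry_out", "data": {
  "deltas": [
    [0.9, 0, -5, 40, 0, 0, 0],
    [0.9, 0, -10, 90, 0, 0, 0],
    [0.9, 0, -10, 145, 0, 0, 0],
    [0.9, 0, -5, 195, 0, 0, 0],
    [0.9, 0, 0, 215, 0, 0, 0]
  ]
}}

```text
time_s: 6.12
eef_pos: [416.2, -299.7, 192.1]
ee_rot: [-0.462, -0.535, -0.463, 0.535]
force: [-0.6, -0.2, -1.6]
grip_width: 0.177
```

Run:
```python
from h import *
np.set_printoptions(precision=2,suppress=True)
s=ctrl.sense();w=viewer.capture("wrist");sc=viewer.capture("scene");sd=viewer.capture("side");print(s["time_s"],s["eef_pos"],s["force"],s["grip_width"],s["joints"])
for n,i in(("w3",w),("s3",sc),("d3",sd)):cv2.imwrite(f"pics/{n}.png",i[:,:,::-1])
def c(i,x,y):
    c=cv2.resize(i[y:y+75,x:x+100,::-1],(400,300),interpolation=cv2.INTER_CUBIC)
    for k in range(0,100,20):cv2.putText(c,str(x+k),(k*4,10),0,.35,(0,255,255));cv2.line(c,(k*4,0),(k*4,5),(0,255,255))
    for k in range(0,75,15):cv2.putText(c,str(y+k),(0,k*4+4),0,.35,(0,255,255))
    return c
cv2.imwrite("pics/c4.png",np.vstack([np.hstack([c(sc,370,150),c(sd,330,260)]),np.hstack([cv2.resize(w[:,:,::-1],(400,300)),c(sd,230,250)])]))
```

```text
6.125 [ 416.17 -299.71  192.11] [-0.6  -0.22 -1.56] 0.17740121267352293 [-0.85  0.29  1.54 -0.    1.31 -0.71]
```

View pics/c4.png

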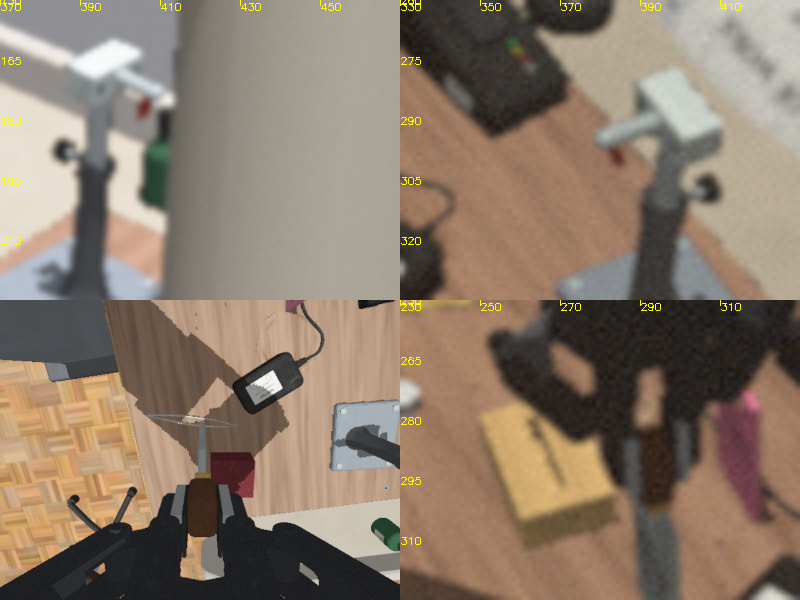

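Plate held upright and clear. Moving closer for a wrist look at the peg.

Call:
{"op": "carry_out", "data": {
  "deltas": [
    [0.9, 2, 25, 8, 0, 0, 0],
    [0.9, 7, 55, 16, 0, 0, 0],
    [0.9, 12, 75, 24, 0, 0, 0],
    [0.9, 12, 79, 25, 0, 0, 0],
    [0.9, 12, 79, 25, 0, 0, 0]
  ]
}}

```text
time_s: 6.9
eef_pos: [491.5, -332.6, 180.5]
ee_rot: [-0.463, -0.534, -0.463, 0.534]
force: [0.2, 0.3, -2.3]
grip_width: 0.172
```

Run:
```python
from h import *
np.set_printoptions(precision=2,suppress=True)
s=ctrl.sense();w=viewer.capture("wrist");print(s["eef_pos"],s["ee_rot"],s["force"])
cv2.imwrite("pics/w4.png",w[:,:,::-1])
c=cv2.resize(w[150:390,320:640,::-1],(800,600),interpolation=cv2.INTER_CUBIC)
for k in range(0,320,40):cv2.putText(c,str(320+k),(int(k*2.5),10),0,.4,(0,255,255));cv2.line(c,(int(k*2.5),0),(int(k*2.5),5),(0,255,255))
for k in range(0,240,30):cv2.putText(c,str(150+k),(0,int(k*2.5)+4),0,.4,(0,255,255))
cv2.imwrite("pics/c5.png",c)
```

```text
[ 491.51 -332.57  180.51] [-0.46 -0.53 -0.46  0.53] [ 0.19  0.26 -2.27]
```

View pics/c5.png

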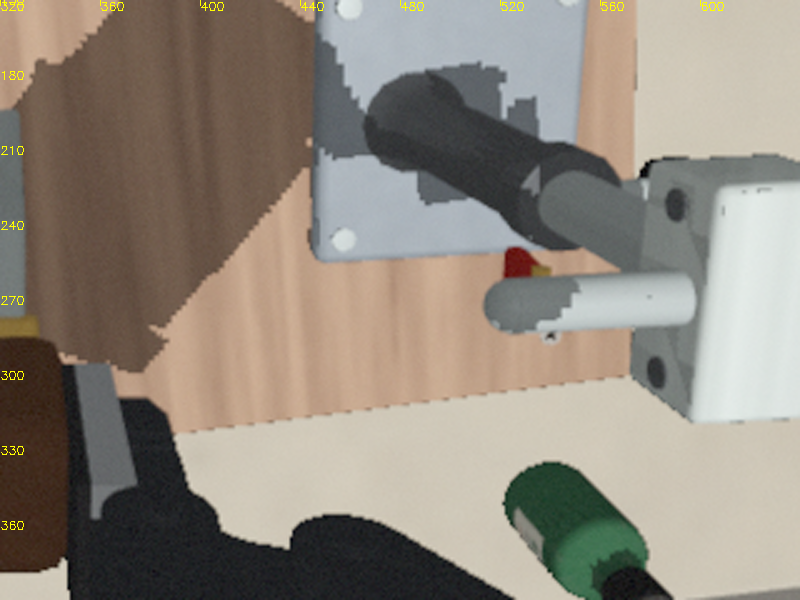

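The crop shows the peg with tip at (514,272) and root near (596,269), the red flap (526,256) below it, and the foot edge running (446,253)–(541,249).

Run:
```python
from h import *
np.set_printoptions(precision=2,suppress=True)
s=ctrl.sense();S=cam("scene");D=cam("side")
C=cam("wrist",s)
tipw=(513.6,272)
print(two(C,tipw,S,(410.3,172.7)),two(C,tipw,D,(379.7,294.6)))
print(two(C,(596,268.8),D,(395,289.5)))
for z in(172,176,180):
  a=onz(C,tipw,z);b=onz(C,(580,269.5),z);print(z,a,np.degrees(np.arctan2(*(b-a)[1::-1])),
   "width",np.linalg.norm(onz(C,(540,260.5),z)-onz(C,(540,282.8),z)))
a=onz(C,(446,253.5),12);b=onz(C,(540,249.5),12);print("foot",a,b,np.degrees(np.arctan2(*(b-a)[1::-1])))
a=onz(C,(445.5,160),12);b=onz(C,(445.5,245),12);print("footL",a,b,np.degrees(np.arctan2(*(a-b)[1::-1]))-90)
# head top-left edge (609,223)-(597,318)
for z in(180,184,188):
  a=onz(C,(608.5,224),z);b=onz(C,(597.5,317),z);print("headfront top",z,a,b,np.linalg.norm(a-b),np.degrees(np.arctan2(*(a-b)[1::-1]))-90)
```

```text
(array([ 574.75, -337.99,  179.17]), np.float64(0.3821653006364336)) (array([ 577.75, -340.2 ,  175.41]), np.float64(3.0664379789844753))
(array([ 612.65, -343.47,  175.24]), np.float64(0.4137123248592896))
172 [ 577.52 -341.16  172.  ] -5.8304711421879984 width 10.835184100433983
176 [ 575.88 -339.43  176.  ] -5.8304711421880855 width 10.599727371267983
180 [ 574.23 -337.7   180.  ] -5.830471142188062 width 10.364270642101983
foot [ 587.64 -385.84   12.  ] [ 665.39 -393.42   12.  ] -5.56837604602128
footL [ 592.13 -308.53   12.  ] [ 587.7  -378.35   12.  ] -3.6339985222110016
headfront top 180 [ 614.03 -321.78  180.  ] [ 610.9  -364.54  180.  ] 42.87978429520635 -4.187608681967646
headfront top 184 [ 611.48 -320.41  184.  ] [ 608.42 -362.2   184.  ] 41.90563627204688 -4.18760868196766
headfront top 188 [ 608.94 -319.04  188.  ] [ 605.95 -359.86  188.  ] 40.931488248887284 -4.187608681967546
```

Stand yaw is about −5° and the peg's axis about z 175 ± 4. To feel it robustly, I'll lower the plate's bottom edge onto the peg's top: rise and turn −3°, then go over the peg.

Call:
{"op": "carry_out", "data": {
  "deltas": [
    [0.9, -25, 0, 0, -1, 0, 0],
    [0.9, -55, 0, 0, -2, 0, 0],
    [0.9, -80, 0, 0, -3, 0, 0],
    [0.9, -90, 0, 0, -3, 0, 0],
    [0.9, -90, 0, 0, -3, 0, 0]
  ]
}}

```text
time_s: 7.58
eef_pos: [491.5, -333.3, 270.4]
ee_rot: [0.477, 0.522, 0.477, -0.522]
force: [0.2, -0.1, -2.8]
grip_width: 0.177
```

Call:
{"op": "carry_out", "data": {
  "deltas": [
    [0.9, 0, 25, 0, 0, 0, 0],
    [0.9, 0, 60, 0, 0, 0, 0],
    [0.9, 0, 90, 0, 0, 0, 0],
    [0.9, 0, 101, 0, 0, 0, 0],
    [0.9, 0, 101, 0, 0, 0, 0]
  ]
}}

```text
time_s: 8.2
eef_pos: [592.4, -342.3, 268.2]
ee_rot: [-0.476, -0.522, -0.478, 0.522]
force: [-0.3, -0.6, -1.0]
grip_width: 0.176
```

Call:
{"op": "carry_out", "data": {
  "deltas": [
    [0.9, 0, 101, 0, 0, 0, 0],
    [0.9, 0, 0, 0, 0, 0, 0],
    [0.9, 0, 0, 0, 0, 0, 0],
    [0.9, 0, 0, 0, 0, 0, 0],
    [0.9, 0, 0, 0, 0, 0, 0]
  ]
}}

```text
time_s: 8.82
eef_pos: [592.4, -342.7, 272.5]
ee_rot: [0.478, 0.522, 0.476, -0.522]
force: [-0.7, 0.7, -1.6]
grip_width: 0.172
```

(The third call there had a slip in its first row. It stayed above the stand and came back, with no contact in the force.) Now lowering slowly.

Call:
{"op": "carry_out", "data": {
  "deltas": [
    [0.9, 4, 0, 0, 0, 0, 0],
    [0.9, 8, 0, 0, 0, 0, 0],
    [0.9, 9, 0, 0, 0, 0, 0],
    [0.9, 10, 0, 0, 0, 0, 0],
    [0.9, 10, 0, 0, 0, 0, 0]
  ]
}}

```text
time_s: 9.45
eef_pos: [592.3, -342.6, 260.3]
ee_rot: [-0.477, -0.522, -0.477, 0.522]
force: [0.1, -0.0, -2.5]
grip_width: 0.175
```

Call:
{"op": "carry_out", "data": {
  "deltas": [
    [0.9, 0.5, 0, 0, 0, 0, 0],
    [0.9, 1, 0, 0, 0, 0, 0],
    [0.9, 1.5, 0, 0, 0, 0, 0],
    [0.9, 2, 0, 0, 0, 0, 0],
    [0.9, 2, 0, 0, 0, 0, 0]
  ]
}}

```text
time_s: 10.07
eef_pos: [592.3, -342.6, 258.2]
ee_rot: [0.477, 0.522, 0.477, -0.522]
force: [-0.2, -0.2, -2.4]
grip_width: 0.169
```

Call:
{"op": "carry_out", "data": {
  "deltas": [
    [0.9, 0.5, 0, 0, 0, 0, 0],
    [0.9, 1, 0, 0, 0, 0, 0],
    [0.9, 1.5, 0, 0, 0, 0, 0],
    [0.9, 2, 0, 0, 0, 0, 0],
    [0.9, 2, 0, 0, 0, 0, 0]
  ]
}}

```text
time_s: 10.7
eef_pos: [592.3, -342.6, 256.2]
ee_rot: [-0.477, -0.522, -0.477, 0.522]
force: [0.1, -0.5, -1.8]
grip_width: 0.174
```

Call:
{"op": "carry_out", "data": {
  "deltas": [
    [0.9, 0.5, 0, 0, 0, 0, 0],
    [0.9, 1, 0, 0, 0, 0, 0],
    [0.9, 1.5, 0, 0, 0, 0, 0],
    [0.9, 1.5, 0, 0, 0, 0, 0],
    [0.9, 1.5, 0, 0, 0, 0, 0]
  ]
}}

```text
time_s: 11.32
eef_pos: [592.3, -342.6, 254.8]
ee_rot: [0.477, 0.522, 0.477, -0.522]
force: [-0.1, -0.4, -1.8]
grip_width: 0.17
```

Call:
{"op": "carry_out", "data": {
  "deltas": [
    [0.9, 0.5, 0, 0, 0, 0, 0],
    [0.9, 1, 0, 0, 0, 0, 0],
    [0.9, 1.5, 0, 0, 0, 0, 0],
    [0.9, 1.5, 0, 0, 0, 0, 0],
    [0.9, 1.5, 0, 0, 0, 0, 0]
  ]
}}

```text
time_s: 11.95
eef_pos: [592.3, -342.6, 253.3]
ee_rot: [0.477, 0.522, 0.477, -0.522]
force: [-0.1, 0.7, -2.2]
grip_width: 0.175
```

Call:
{"op": "carry_out", "data": {
  "deltas": [
    [0.9, 0.5, 0, 0, 0, 0, 0],
    [0.9, 1, 0, 0, 0, 0, 0],
    [0.9, 1.5, 0, 0, 0, 0, 0],
    [0.9, 1.5, 0, 0, 0, 0, 0],
    [0.9, 1.5, 0, 0, 0, 0, 0]
  ]
}}

```text
time_s: 12.58
eef_pos: [592.3, -342.7, 252.9]
ee_rot: [0.478, 0.522, 0.476, -0.522]
force: [-1.1, 0.0, 5.2]
grip_width: 0.175
```

Contact at TCP z ≈ 253.0, so the peg's axis is ≈175.3, in agreement with the cameras. The eye's top edge will sit 2 mm above the peg's top at TCP z = 253 − 88 + 2 = 167. I'll back off and come down in front of the peg.

Call:
{"op": "carry_out", "data": {
  "deltas": [
    [0.9, -4, 0, 0, 0, 0, 0],
    [0.9, -10, 0, 0, 0, 0, 0],
    [0.9, -10, -20, 0, 0, 0, 0],
    [0.9, -10, -45, 0, 0, 0, 0],
    [0.9, -10, -55, 0, 0, 0, 0]
  ]
}}

```text
time_s: 13.2
eef_pos: [536.7, -337.7, 262.2]
ee_rot: [0.477, 0.522, 0.477, -0.522]
force: [-0.5, -0.8, -1.1]
grip_width: 0.171
```

Call:
{"op": "carry_out", "data": {
  "deltas": [
    [0.9, 25, 0, 0, 0, 0, 0],
    [0.9, 60, 0, 0, 0, 0, 0],
    [0.9, 85, 0, 0, 0, 0, 0],
    [0.9, 95, 0, 0, 0, 0, 0],
    [0.9, 95, 0, 0, 0, 0, 0]
  ]
}}

```text
time_s: 13.82
eef_pos: [537.7, -337.7, 166.9]
ee_rot: [0.477, 0.522, 0.477, -0.522]
force: [0.4, -1.5, -1.3]
grip_width: 0.173
```

Run:
```python
from h import *
np.set_printoptions(precision=2,suppress=True)
s=ctrl.sense();w=viewer.capture("wrist");sd=viewer.capture("side");print(s["eef_pos"],s["ee_rot"],s["force"])
C=cam("wrist",s)
print("peg tip px",proj(C,[576,-339.6,175.3]))
c=w[170:410,240:640,::-1]
cv2.imwrite("pics/c6.png",np.vstack([cv2.resize(c,(640,384)),cv2.resize(sd[270:324,330:420,::-1],(640,384))])[:600] if 0 else np.vstack([cv2.resize(c,(500,300)),cv2.resize(sd[260:323,315:420,::-1],(500,300))]))
```

```text
[ 537.72 -337.7   166.87] [ 0.48  0.52  0.48 -0.52] [ 0.37 -1.46 -1.26]
peg tip px [414.29 291.5 ]
```

View pics/c6.png

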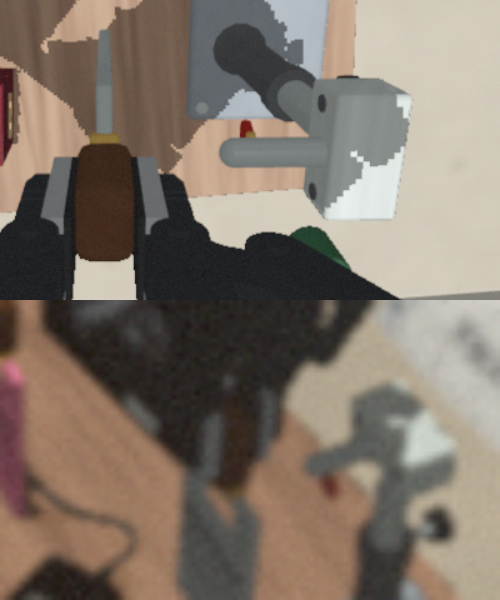

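The wrist view shows the peg tip at (414,292), exactly as predicted, and the plate lined up in front of it at eye height. Pushing in.

Call:
{"op": "carry_out", "data": {
  "deltas": [
    [0.9, 0, 15, 0, 0, 0, 0],
    [0.9, 0, 28, 0, 0, 0, 0],
    [0.9, 0, 36, 0, 0, 0, 0],
    [0.9, 0, 40, 0, 0, 0, 0],
    [0.9, 0, 42, 0, 0, 0, 0]
  ]
}}

```text
time_s: 14.55
eef_pos: [579.4, -341.5, 167.0]
ee_rot: [-0.477, -0.522, -0.477, 0.522]
force: [-0.1, -0.2, -1.7]
grip_width: 0.176
```

Call:
{"op": "carry_out", "data": {
  "deltas": [
    [0.9, 0, 1, 0, 0, 0, 0],
    [0.9, 0, 2, 0, 0, 0, 0],
    [0.9, 0, 3, 0, 0, 0, 0],
    [0.9, 0, 4, 0, 0, 0, 0],
    [0.9, 0, 4, 0, 0, 0, 0]
  ]
}}

```text
time_s: 15.18
eef_pos: [583.3, -341.8, 166.7]
ee_rot: [-0.477, -0.522, -0.477, 0.522]
force: [-0.3, -0.3, -2.1]
grip_width: 0.171
```

No contact so far: the eye is over the tip. On past the flap, slowly.

Call:
{"op": "carry_out", "data": {
  "deltas": [
    [0.9, 0, 2, 0, 0, 0, 0],
    [0.9, 0, 4, 0, 0, 0, 0],
    [0.9, 0, 6, 0, 0, 0, 0],
    [0.9, 0, 7, 0, 0, 0, 0],
    [0.9, 0, 7, 0, 0, 0, 0]
  ]
}}

```text
time_s: 15.8
eef_pos: [590.3, -342.4, 166.7]
ee_rot: [-0.477, -0.522, -0.477, 0.522]
force: [0.3, -0.0, -2.3]
grip_width: 0.174
```

Call:
{"op": "carry_out", "data": {
  "deltas": [
    [0.9, 0, 2, 0, 0, 0, 0],
    [0.9, 0, 4, 0, 0, 0, 0],
    [0.9, 0, 6, 0, 0, 0, 0],
    [0.9, 0, 8, 0, 0, 0, 0],
    [0.9, 0, 8, 0, 0, 0, 0]
  ]
}}

```text
time_s: 16.42
eef_pos: [598.4, -343.1, 166.7]
ee_rot: [0.477, 0.522, 0.477, -0.522]
force: [-0.0, 0.1, -2.9]
grip_width: 0.175
```

Call:
{"op": "carry_out", "data": {
  "deltas": [
    [0.9, 0, 1, 0, 0, 0, 0],
    [0.9, 0, 2, 0, 0, 0, 0],
    [0.9, 0, 3, 0, 0, 0, 0],
    [0.9, 0, 4, 0, 0, 0, 0],
    [0.9, 0, 4, 0, 0, 0, 0]
  ]
}}

```text
time_s: 17.05
eef_pos: [602.3, -343.5, 166.8]
ee_rot: [0.477, 0.522, 0.477, -0.522]
force: [-0.5, 0.2, -2.9]
grip_width: 0.173
```

Call:
{"op": "carry_out", "data": {
  "deltas": [
    [0.9, 0, 1, 0, 0, 0, 0],
    [0.9, 0, 2, 0, 0, 0, 0],
    [0.9, 0, 3, 0, 0, 0, 0],
    [0.9, 0, 3, 0, 0, 0, 0],
    [0.9, 0, 3, 0, 0, 0, 0]
  ]
}}

```text
time_s: 17.68
eef_pos: [605.2, -343.8, 166.8]
ee_rot: [-0.477, -0.522, -0.477, 0.522]
force: [-0.2, -0.2, -2.0]
grip_width: 0.176
```

Call:
{"op": "carry_out", "data": {
  "deltas": [
    [0.9, 0, 0.5, 0, 0, 0, 0],
    [0.9, 0, 1, 0, 0, 0, 0],
    [0.9, 0, 1.5, 0, 0, 0, 0],
    [0.9, 0, 1.5, 0, 0, 0, 0],
    [0.9, 0, 1.5, 0, 0, 0, 0]
  ]
}}

```text
time_s: 18.3
eef_pos: [606.7, -343.9, 166.8]
ee_rot: [-0.477, -0.522, -0.477, 0.522]
force: [-0.2, 0.0, -1.6]
grip_width: 0.172
```

Call:
{"op": "carry_out", "data": {
  "deltas": [
    [0.9, 0, 0.5, 0, 0, 0, 0],
    [0.9, 0, 1, 0, 0, 0, 0],
    [0.9, 0, 1.5, 0, 0, 0, 0],
    [0.9, 0, 1.5, 0, 0, 0, 0],
    [0.9, 0, 1.5, 0, 0, 0, 0]
  ]
}}

```text
time_s: 18.92
eef_pos: [607.2, -344.0, 166.7]
ee_rot: [-0.476, -0.522, -0.478, 0.523]
force: [-8.2, 0.4, 0.3]
grip_width: 0.174
```

Home against the head at 8 N. I'll ease off, let it settle, then draw back toward the flap.

Call:
{"op": "carry_out", "data": {
  "deltas": [
    [0.9, 0, -1, 0, 0, 0, 0],
    [0.9, 0, -1.5, 0, 0, 0, 0],
    [0.9, 0, -1.5, 0, 0, 0, 0],
    [0.9, 0, -1.5, 0, 0, 0, 0],
    [0.9, 0, -1.5, 0, 0, 0, 0]
  ]
}}

```text
time_s: 19.55
eef_pos: [606.8, -343.9, 166.8]
ee_rot: [0.477, 0.522, 0.477, -0.522]
force: [-0.5, 0.5, -1.4]
grip_width: 0.173
```

Call:
{"op": "carry_out", "data": {
  "deltas": [
    [0.9, 0, -3, 0, 0, 0, 0],
    [0.9, 0, -6, 0, 0, 0, 0],
    [0.9, 0, -9, 0, 0, 0, 0],
    [0.9, 0, -11, 0, 0, 0, 0],
    [0.9, 0, -11, 0, 0, 0, 0]
  ]
}}

```text
time_s: 20.18
eef_pos: [595.7, -342.9, 166.9]
ee_rot: [0.477, 0.522, 0.477, -0.522]
force: [0.2, 0.8, -2.3]
grip_width: 0.171
```

Call:
{"op": "carry_out", "data": {
  "deltas": [
    [0.9, 0, -0.5, 0, 0, 0, 0],
    [0.9, 0, -1, 0, 0, 0, 0],
    [0.9, 0, -1.5, 0, 0, 0, 0],
    [0.9, 0, -1.5, 0, 0, 0, 0],
    [0.9, 0, -1.5, 0, 0, 0, 0]
  ]
}}

```text
time_s: 20.8
eef_pos: [594.3, -342.8, 166.8]
ee_rot: [-0.477, -0.522, -0.477, 0.522]
force: [0.3, -0.2, -3.1]
grip_width: 0.176
```

Call:
{"op": "carry_out", "data": {
  "deltas": [
    [0.9, 0, -0.5, 0, 0, 0, 0],
    [0.9, 0, -1, 0, 0, 0, 0],
    [0.9, 0, -1.5, 0, 0, 0, 0],
    [0.9, 0, -1.5, 0, 0, 0, 0],
    [0.9, 0, -1.5, 0, 0, 0, 0]
  ]
}}

```text
time_s: 21.42
eef_pos: [593.1, -342.7, 166.8]
ee_rot: [0.477, 0.522, 0.477, -0.522]
force: [5.0, -0.3, -3.3]
grip_width: 0.169
```

The flap holds at 5 N, 14 mm back from home. I'll hold it a moment longer and look.

Call:
{"op": "carry_out", "data": {
  "deltas": [
    [0.9, 0, 0, 0, 0, 0, 0],
    [0.9, 0, 0, 0, 0, 0, 0],
    [0.9, 0, 0, 0, 0, 0, 0],
    [0.9, 0, 0, 0, 0, 0, 0],
    [0.9, 0, 0, 0, 0, 0, 0]
  ]
}}

```text
time_s: 22.05
eef_pos: [593.1, -342.6, 166.9]
ee_rot: [0.477, 0.522, 0.477, -0.522]
force: [5.2, -1.2, -3.1]
grip_width: 0.172
```

Run:
```python
from h import *
np.set_printoptions(precision=2,suppress=True)
s=ctrl.sense();w=viewer.capture("wrist");sd=viewer.capture("side");print(s["eef_pos"],s["force"])
cv2.imwrite("pics/c7.png",np.vstack([cv2.resize(w[170:410,240:640,::-1],(500,300)),cv2.resize(sd[260:323,335:440,::-1],(500,300))]))
```

```text
[ 593.05 -342.64  166.85] [ 5.21 -1.19 -3.13]
```

View pics/c7.png

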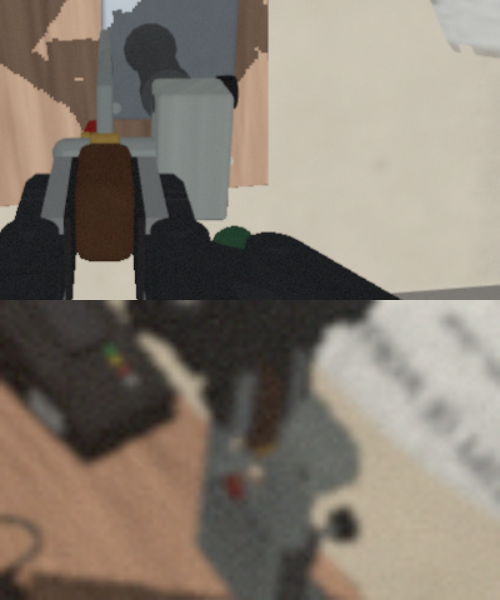

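The flap hangs outside the plate (red patch at (235,488) in the side crop), so the plate is locked. Now forward to mid-peg and down until it rests.

Call:
{"op": "carry_out", "data": {
  "deltas": [
    [0.9, 0, 3, 0, 0, 0, 0],
    [0.9, 0, 6, 0, 0, 0, 0],
    [0.9, 0.7, 7, 0, 0, 0, 0],
    [0.9, 1.4, 7, 0, 0, 0, 0],
    [0.9, 2, 7, 0, 0, 0, 0]
  ]
}}

```text
time_s: 22.78
eef_pos: [599.7, -343.3, 165.1]
ee_rot: [-0.477, -0.522, -0.477, 0.522]
force: [-0.9, 0.6, 1.3]
grip_width: 0.174
```

It is resting on the peg: force z went from −2.5 to +1.3. Opening gently.

Call:
{"op": "carry_out", "data": {
  "deltas": [
    [0.5, 0, 0, 0, 0, 0, 0],
    [0.4, 0, 0, 0, 0, 0, 0],
    [0.2, 0, 0, 0, 0, 0, 0],
    [0.1, 0, 0, 0, 0, 0, 0],
    [0.1, 0, 0, 0, 0, 0, 0]
  ],
  "newtons": 20
}}

```text
time_s: 23.4
eef_pos: [599.7, -343.3, 164.8]
ee_rot: [0.477, 0.522, 0.477, -0.522]
force: [0.0, 1.5, 0.1]
grip_width: 0.454
```

Call:
{"op": "carry_out", "data": {
  "deltas": [
    [0.1, 0, 0, 0, 0, 0, 0],
    [0.1, -8, 0, 0, 0, 0, 0],
    [0.1, -25, 0, 0, 0, 0, 0],
    [0.1, -50, 0, 0, 0, 0, 0],
    [0.1, -80, 0, 0, 0, 0, 0]
  ]
}}

```text
time_s: 24.02
eef_pos: [599.6, -343.2, 245.9]
ee_rot: [-0.477, -0.522, -0.477, 0.522]
force: [0.5, 0.1, 0.4]
grip_width: 0.452
```

Call:
{"op": "carry_out", "data": {
  "deltas": [
    [0.1, -10, -10, 0, 0, 0, 0],
    [0.1, -20, -40, 0, 0, 0, 0],
    [0.1, -20, -80, 0, 0, 0, 0],
    [0.1, -20, -110, 0, 0, 0, 0],
    [0.1, -20, -110, 0, 0, 0, 0]
  ]
}}

```text
time_s: 24.65
eef_pos: [488.4, -333.2, 265.1]
ee_rot: [-0.477, -0.522, -0.477, 0.522]
force: [0.0, -0.7, -0.7]
grip_width: 0.448
```

Run:
```python
from h import *
np.set_printoptions(precision=2,suppress=True)
s=ctrl.sense();w=viewer.capture("wrist");sd=viewer.capture("side");sc=viewer.capture("scene");print(s["time_s"],s["eef_pos"],s["force"],s["grip_width"])
cv2.imwrite("pics/c8.png",np.vstack([np.hstack([cv2.resize(w[150:390,320:640,::-1],(400,300)),cv2.resize(w[:,:,::-1],(400,300))]),np.hstack([cv2.resize(sd[260:335,335:435,::-1],(400,300)),cv2.resize(sc[150:225,350:450,::-1],(400,300))])]))
```

```text
24.65 [ 488.44 -333.18  265.12] [ 0.02 -0.67 -0.68] 0.44836903059282335
```

View pics/c8.png

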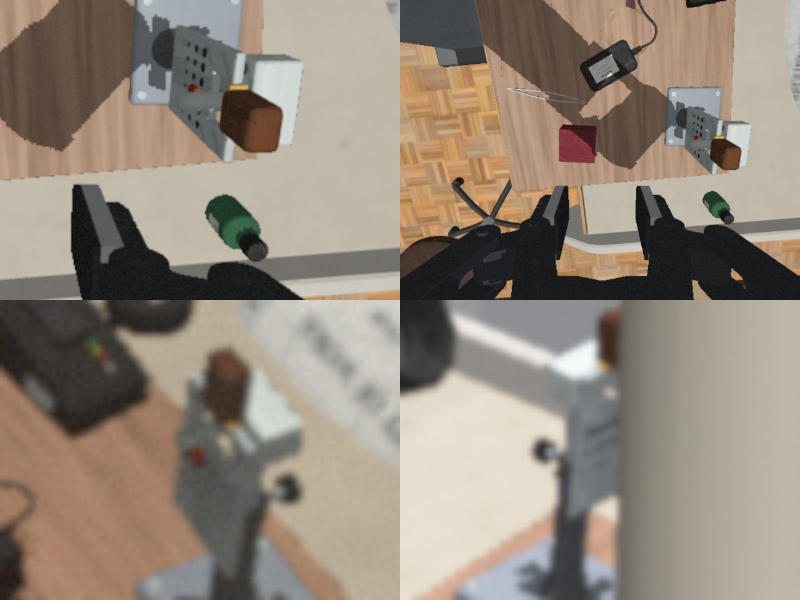

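The plate hangs upright on the peg with the red flap in front, and the bystanders are untouched. A pause for it to settle, then hand in.

Call:
{"op": "carry_out", "data": {
  "deltas": [
    [0.1, 0, 0, 0, 0, 0, 0],
    [0.1, 0, 0, 0, 0, 0, 0],
    [0.1, 0, 0, 0, 0, 0, 0],
    [0.1, 0, 0, 0, 0, 0, 0],
    [0.1, 0, 0, 0, 0, 0, 0]
  ]
}}

```text
time_s: 25.42
eef_pos: [490.2, -333.4, 264.8]
ee_rot: [0.477, 0.522, 0.477, -0.522]
force: [-0.7, -0.4, -0.4]
grip_width: 0.45
```

Run:
```python
from h import *
a=viewer.capture("wrist").astype(int)
for _ in range(4):b=viewer.capture("wrist").astype(int)
d=np.abs(a-b)[200:300,440:580];print("motion",d.mean(),(d>40).mean())
from rig import order
print(order.finish_job())
```

```text
motion 1.7533809523809525 0.00019047619047619048
the job is handed in; nothing more can be done
None
```

The draw plate is hanging locked on the peg, and I handed the job in after about 26 s of robot time.

- **Feeling the height:** I lowered the plate's bottom edge onto the peg, which put its axis at about 175.3 mm. The cameras gave estimates between 174.6 and 179 mm.
- **Locking:** I pushed the eye past the flap until the plate met the head, at about 8 N. Drawn back 14 mm, it stopped against the flap and held about 5 N.
- **Last checks:** After I let go, the pictures showed the plate upright with the flap down in front of it. It was not moving, the bystanders I could see were in place, and the gripper was well clear.

Three things did not go to plan:
- **First grip:** The first close caught nothing, because the cameras show the fingers ending about 28 mm short of the reported TCP. I went 27 mm lower and gripped again.
- **Slip in a move:** One row over the stand had a wrong number and jolted the plate forward and back. I saw no contact in the force at the end of that move.
- **Seating force:** Feeling the peg and pushing home each reached about 7–8 N at the end of their moves, within the 15 N limit. I only saw forces at the end of each move, so brief peaks in between would not have shown.

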